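Sweep the craft discs into the scoop tray

TASK

Clear the craft table: using the gripper like a brush, sweep the three round wooden discs along the table top into the open-fronted wooden tray, until each lies flat and wholly inside its front edge. Only push them along the surface, never pick one up, and leave the square wooden blank and everything else where it stands.

Things in the scene. Friction and masses are not known exactly. Their poses are not given: they have to be found in the camera images.
- tray: wooden scoop tray fixed to the table, 150 mm deep (x) x 200 wide (y); walls 32 high, 8 thick, at back and sides; open front faces the robot within 15 degrees. Origin: centre of its underside, table level. x axis points from the front edge (x = -75 mm) to the back wall (inner face +67); side walls' inner faces at y = -92, +92. Floor 3 mm thick; the front 20 mm is a ramp up to it
- disc_a: round wooden disc to be swept: 44 mm diameter, 15 mm thick, about 20 g, lying flat and loose on the table, slides easily; all three are alike. Origin: centre of its underside; it has no front, its yaw means nothing
- disc_b: round wooden disc to be swept: 44 mm diameter, 15 mm thick, about 20 g, lying flat and loose on the table, slides easily; all three are alike. Origin: centre of its underside; it has no front, its yaw means nothing
- disc_c: round wooden disc to be swept: 44 mm diameter, 15 mm thick, about 20 g, lying flat and loose on the table, slides easily; all three are alike. Origin: centre of its underside; it has no front, its yaw means nothing
- square_blank: a SQUARE wooden blank, 40 x 40 mm, 15 mm thick, same wood as the discs, lying flat; not to be swept; origin: centre of its underside
- glue_stick: upright glue stick, 30 mm diameter, 58 mm tall; leave alone; origin: centre of its underside
- paint_jar: small glass jar with white lid, 40 mm diameter, 48 mm tall; leave alone; origin: centre of its underside
- tape_roll: cardboard tape roll lying flat, 80 mm diameter, 22 mm tall; leave alone; origin: centre of its underside
- paper_cup: empty paper cup, 80 mm across the rim, 105 mm tall; leave alone; origin: centre of its underside
- glue_bottle: amber glue bottle with a cap, 44 mm diameter, 125 mm tall; leave alone; origin: centre of its underside

How it is judged:
By the outcome, as a careful person would: the job done as asked, in the order asked, and still so for the second after the job is handed in, with the robot touching nothing.
It also fails if it takes over 70 s, if anything falls off the work surface, if the arm or the gripper's body presses on something with over 40 N, if the wrist force passes 120 N, or if a joint passes its speed limit or range.

ROBOT

A 7-joint arm with a two-finger parallel gripper is mounted at the origin on the work surface. World frame = base frame: x ahead of the robot, y to its left, z up, the work surface at z = 0. Lengths are in m, angles in rad, forces in N, time in s.
With the tool pointing down it reaches from about 0.425 to 0.875 m from the base axis. Payload 4.7 kg.
Tool frame: the origin (TCP) lies on the centre line of the jaws, within the pads' length; the fingertips stand 14 mm ahead of it and the grasp point (between the pads) lies 5 mm behind it; z points along the fingers, y is the line along which they close (so a half turn about z gives the same grasp; the last joint's range is limited). The gripper opens to 87 mm and grips with 3 to 60 N. Pads are 19 mm wide; open, the fingers measure 117 mm over their backs; the gripper's body (75 mm by 190 mm) begins 51 mm behind the grasp point.
Start: joints at [1.254, 0.321, -0.07, 1.45, 0.023, 1.371, -0.057], TCP at [0.211, -0.615, 0.237] pointing down, gripper open.
Joint ranges: [-2.86, 2.86], [-0.3, 2.09], [-1.38, 1.24], [0.06, 2.45], [-1.56, 4.7], [0.09, 2.05], [-2.69, 2.69]. Speed limits (rad/s): [2.57, 2.57, 3.14, 3.14, 3.14, 3.14, 3.14].

INTERFACE

Orientations are given as a rotation vector (axis times angle).
In Python, from bench import ctrl gives the robot as it stands.
- The arm moves only by the tool send_rows, never from a script. Its argument "steps" is a list of rows, each an object of numbers: "tx", "ty", "tz": the shift along the tool's x, y, z in units of 60 mm (1.0 is 60 mm); "turn": the turn about the tool's z in units of 8 degrees (1.0 is 8 degrees); "grip": the opening, from 0 (shut) to 1 (fully open). A call has 1 to 12 rows; each row shifts and turns the commanded pose from where the row before left it, along the tool's axes as they then stand; what a row does not reach is not made up. A row lasts 1/8 s, in which the tool goes at most 62.5 mm and 10.7 degrees, less where a joint would pass 70% of its speed; a pose out of reach is approached as far as the arm can. A call is refused whole if a number of a shift passes 1 or a number of a turn 1, either way. A call with a gripper value outside its range is refused whole. The fingers move at their own pace and stop on an object; "newtons" is the grip in N (left out, the last holds). Time passes only in rows, so rows that do not move let the fingers close. It gives the time, the measured TCP pose, the force, the opening and the grip force at its end, in the units of the state.
- ctrl.get_state(): the state, without advancing time (a new reading comes with each control period).
- ctrl.get_image(name): name is "scene" or "side" or "wrist"; returns a dict with "pixels" (480x640x3 uint8, red, green, blue), "K" (3x3 intrinsics, pixels), "cam_to_world" (4x4, takes a point from camera to world coordinates); the wrist camera has in their place "T_tool_cam" (4x4, takes a point from camera to tool coordinates, whose origin is the TCP and whose axes are the flange's). Camera axes: x right, y down, z forward; pixel columns grow to the right and rows downward; lengths in m; the calibration is good to about 2 mm. A picture is of the moment at which its call begins: read the wrist's pose just before it. There is no depth.
- ctrl.close_job(): hands the job in; it is judged then, once.
The state is a dict: "time": time; "joint_positions": joint angles; "qd": joint speeds; "joint_torque": joint torques, N m; "position": TCP position; "tool_rot": TCP orientation; "ft_force": force on the tool from outside, world axes, zero at the start; "torque": the same for the moment, N m; "grip_width": opening from 0.0 (shut) to 1.0 (fully open); "grip_force": force on a finger pad.
Only numpy, scipy, OpenCV 4.12 (cv2) and the standard library are available. Lean on these libraries where they do the work, as an engineer would, in place of code of your own. Each camera call takes 0.05 s, during which the arm holds its last target. There are 200 camera calls.

## Working session

There is one attempt and no reset: what is moved stays moved. The work goes in short steps, Python scripts to look and compute and a tool call to move; the robot and the scene stay as the last step left them, time stands still between calls to the robot, and variables do not carry over. Pictures are saved under pics/ and viewed, at most 10 in all, crops included, and the job is handed in when it is done.

Besides the shell and the picture viewer there is one more tool, called after "Emit:" as name([rows], argument=value, ...), one row to a line, values as JSON. send_rows: Moves the arm, as the interface text tells. Its arguments: {"type":"object","properties":{"steps":{"type":"array"},"newtons":{"type":"number"}},"required":["steps"]}

```bash
mkdir -p pics; ls
cat > h.py <<'E'
import numpy as np, cv2
from bench import ctrl
def grab(n,f):
    im=ctrl.get_image(n); cv2.imwrite(f'pics/{f}.png',im["pixels"][:,:,::-1]); 
    np.savez(f'pics/{f}.npz',**im); return im
def ray(im,u,v,z):
    K=np.array(im["K"]);T=np.array(im["cam_to_world"])
    d=T[:3,:3]@np.linalg.solve(K,[u,v,1.]);o=T[:3,3]
    return o+d*(z-o[2])/d[2]
def proj(im,p):
    K=np.array(im["K"]);T=np.linalg.inv(np.array(im["cam_to_world"]))
    c=K@(T[:3,:3]@np.array(p)+T[:3,3]); return c[:2]/c[2]
E
python3 - <<'E'
from h import *
s=ctrl.get_state();print(s["position"],s["tool_rot"],s["grip_width"])
for n in("scene","side"):
    im=grab(n,n+"0");print(n,im["K"],im["cam_to_world"])
E
```

```text
pics
[ 0.21089844 -0.61427815  0.23546136] [-3.09687245e+00 -5.16991929e-01  6.74954929e-04] 0.9936080918084261
scene [[510.54691998   0.         323.05160509]
 [  0.         510.54691998 249.1457488 ]
 [  0.           0.           1.        ]] [[ 0.30459221  0.73462554 -0.60625812  1.07335074]
 [ 0.95245917 -0.23042969  0.19930802 -0.1766529 ]
 [ 0.00671689 -0.63814377 -0.76988792  0.71511596]
 [ 0.          0.          0.          1.        ]]
side [[452.13709405   0.         323.14308661]
 [  0.         452.13709405 241.89164089]
 [  0.           0.           1.        ]] [[-7.97324683e-01 -3.02282165e-01  5.22397208e-01  1.21412715e-01]
 [-6.03550237e-01  3.98357921e-01 -6.90679432e-01  5.17449202e-01]
 [ 6.79008241e-04 -8.65988718e-01 -5.00063076e-01  4.39164565e-01]
 [ 0.00000000e+00  0.00000000e+00  0.00000000e+00  1.00000000e+00]]
```

View pics/scene0.png

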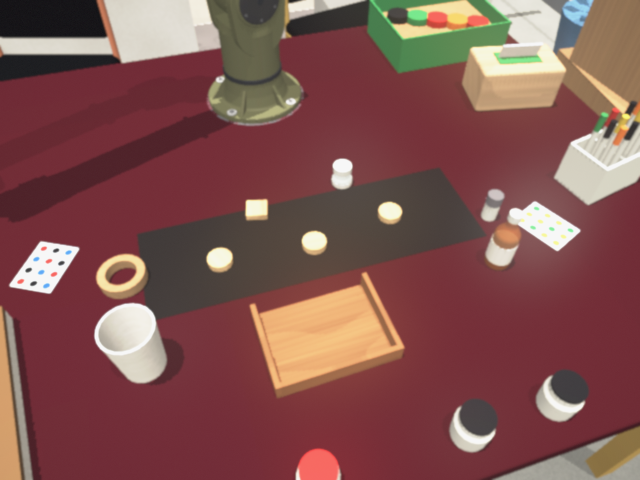

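View pics/side0.png

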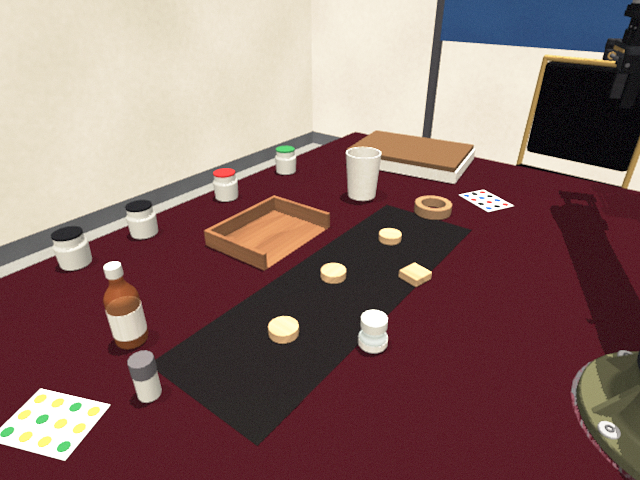

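The scene view shows discs at about (390,212), (314,242) and (220,259), and the square blank at (257,209). The jar is at (342,174), and the tray's open front runs from about (253,312) to (365,283), facing the robot. The side view agrees. Next I'll measure positions.

```bash
cat >> h.py <<'E'
def discs(im,verb=1):
    hsv=cv2.cvtColor(np.array(im["pixels"]),cv2.COLOR_RGB2HSV)
    m=cv2.inRange(hsv,(12,40,170),(35,150,255))
    n,l,st,c=cv2.connectedComponentsWithStats(m)
    for i in range(1,n):
        if st[i,4]>100: print(st[i],c[i].round(1),ray(im,*c[i],.012)[:2].round(4))
E
python3 - <<'E'
from h import *
for n in("scene","side"):
    im=dict(np.load(f"pics/{n}0.npz"));print(n);discs(im)
S=dict(np.load("pics/scene0.npz"))
for nm,u,v,z in[("fl top",252,308,.032),("fr top",366,278,.032),("bl top outer",276,388,.032),("br top outer",401,348,.032),("jar lid",343,166,.048),("glue lid",495,195,.058),("bottle base",498,262,0),("tape",122,276,.022),("cup base",143,372,0)]:
    print(nm,ray(S,u,v,z)[:2].round(3))
D=dict(np.load("pics/side0.npz"))
for nm,u,v,z in[("fl",330,212,.032),("fr top",265,247,.032),("b top outer",207,233,.032),("b2",275,199,.032),("jar lid",374,318,.048)]:
    print(nm,ray(D,u,v,z)[:2].round(3))
cv2.imwrite("pics/z.png",np.vstack([cv2.resize(S["pixels"][260:400,230:420,::-1],None,fx=3,fy=2)]))
cv2.imwrite("pics/z.png",np.hstack([cv2.resize(S["pixels"][265:400,235:415,::-1],None,fx=2.2,fy=2.2),cv2.resize(D["pixels"][190:270,195:340,::-1],None,fx=2.7,fy=2.7)[:216].repeat(1,0) if 0 else cv2.copyMakeBorder(cv2.resize(D["pixels"][190:270,195:340,::-1],None,fx=2.7,fy=2.7),0,297-216,0,0,cv2.BORDER_CONSTANT)]))
E
```

```text
scene
[407   0  76  24 806] [451.4  10.1] [-0.2353  0.6422]
[393  23  73  15 487] [418.3  29.8] [-0.1567  0.5002]
[ 463   45  104   65 3749] [510.7  84.8] [0.1592 0.6035]
[559  47  15  13 114] [567.   51.8] [0.0666 0.8285]
[573  62  64  68 666] [609.3  95.8] [0.2701 0.8058]
[251 102  42  17 191] [271.8 111.6] [0.093  0.0181]
[245 199  23  21 241] [257.7 210.2] [ 0.3904 -0.0841]
[378 202  24  22 177] [389.1 214.5] [0.4758 0.1511]
[302 231  25  24 191] [314.3 244.7] [ 0.505  -0.0065]
[496 231  22  14 210] [506.5 237.1] [0.5929 0.3345]
[206 247  27  25 189] [220.3 261.4] [ 0.4923 -0.1749]
[ 97 254  49  42 965] [120.3 273.6] [ 0.4676 -0.3429]
[ 251  273  152  117 9599] [323.4 334.8] [ 0.6864 -0.0473]
[   0  307   21  173 1982] [  6.6 417.4] [ 0.6785 -0.5102]
[605 450  35  25 114] [623.2 462. ] [0.9909 0.2753]
side
[538  54  78  23 264] [575.7  59.1] [ 0.691  -2.8797]
[518  59  31 105 319] [530.7 118.5] [ 0.5088 -1.2287]
[ 347  130  127   37 2439] [415.9 147.5] [ 0.6865 -0.6844]
[624 145  16  44 164] [632.4 168.5] [ 0.1524 -0.8726]
[415 195  37  17 296] [433.3 203.3] [ 0.4764 -0.3567]
[ 205  196  124   71 3054] [272.4 232.9] [ 0.6679 -0.0406]
[379 228  23  17 291] [389.8 235.9] [ 0.479  -0.1688]
[320 263  26  20 392] [332.4 272.5] [0.4927 0.0006]
[399 262  33  24 473] [415.  273.5] [ 0.38   -0.0812]
[268 316  31  27 615] [282.6 329.4] [0.4638 0.1596]
[ 38 436  14  11 103] [ 44.  441.1] [0.5483 0.4484]
fl top [ 0.617 -0.144]
fr top [0.616 0.049]
bl top outer [ 0.759 -0.141]
br top outer [0.754 0.053]
jar lid [0.358 0.098]
glue lid [0.527 0.335]
bottle base [0.632 0.298]
tape [ 0.482 -0.338]
cup base [ 0.659 -0.325]
fl [ 0.609 -0.15 ]
fr top [0.618 0.032]
b top outer [0.739 0.06 ]
b2 [ 0.741 -0.13 ]
jar lid [0.353 0.099]
```

View pics/z.png

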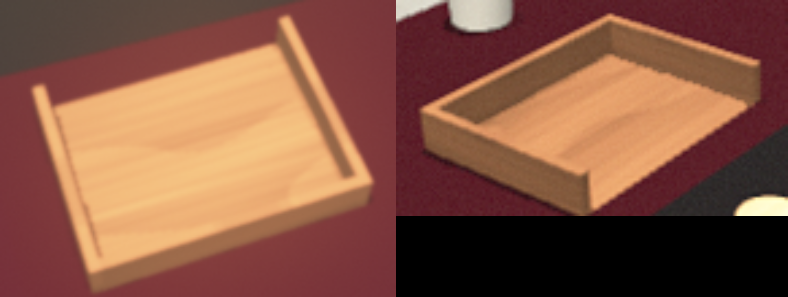

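The crop gives tray rim corners in full-image pixels of roughly (250,305), (367,272), (277,388) and (404,349). I'll refine the disc and tray estimates.

```bash
cat >> h.py <<'E'
def disc3(im,roi=None):
    # wood-bright blobs on the mat: silhouette hull centroid at mid height
    hsv=cv2.cvtColor(np.array(im["pixels"]),cv2.COLOR_RGB2HSV)
    m=cv2.inRange(hsv,(8,30,110),(40,255,255)); out=[]
    for c in cv2.findContours(m,cv2.RETR_EXTERNAL,cv2.CHAIN_APPROX_NONE)[0]:
        h=cv2.convexHull(c);a=cv2.contourArea(h)
        if 250<a<1500:
            M=cv2.moments(h);u,v=M["m10"]/a,M["m01"]/a;p=ray(im,u,v,.0075)[:2]
            if .33<p[0]<.62 and abs(p[1])<.26: out.append(p); print(round(u),round(v),round(a),p.round(4))
    return out
E
python3 - <<'E'
from h import *
S=dict(np.load("pics/scene0.npz"));D=dict(np.load("pics/side0.npz"))
for im in(S,D): disc3(im); print()
P=[ray(S,u,v,.032)[:2] for u,v in[(250,305),(367,272),(404.5,349),(277,388)]]
print(np.round(P,3),np.mean(P,0))
P=[ray(D,u,v,.032)[:2] for u,v in[(195+364/2.7,190+60/2.7),(195+190/2.7,190+177/2.7),(195+27/2.7,190+112/2.7),(195+214/2.7,190+15/2.7)]]
print(np.round(P,3),np.mean(P,0))
E
```

```text
219 259 548 [ 0.4833 -0.1756]
314 242 535 [ 0.4958 -0.0044]
389 212 469 [0.467  0.1557]
256 209 466 [ 0.3832 -0.0857]

283 329 716 [0.4674 0.1551]
415 274 526 [ 0.3823 -0.0861]
333 273 459 [ 0.4958 -0.0054]
390 236 318 [ 0.4825 -0.176 ]

[[ 0.611 -0.146]
 [ 0.605  0.055]
 [ 0.757  0.057]
 [ 0.759 -0.14 ]] [ 0.68293477 -0.04327812]
[[ 0.609 -0.149]
 [ 0.597  0.052]
 [ 0.747  0.058]
 [ 0.754 -0.142]] [ 0.67680394 -0.04530559]
```

```bash
cat >> h.py <<'E'
from scipy.spatial.transform import Rotation as Ro
def go(x,y,z,yaw):
    "turn first, then shift: totals in row units"
    s=ctrl.get_state();R=Ro.from_rotvec(s["tool_rot"]).as_matrix();p=np.array(s["position"])
    y0=np.degrees(np.arctan2(R[1,0],R[0,0]));c,sn=np.cos(np.radians(yaw)),np.sin(np.radians(yaw))
    d=np.array([x,y,z])-p
    print("t",round(s["time"],2),"pos",p.round(4),"yaw",y0.round(2),"tilt",(R[:,2]).round(3),"F",np.round(s["ft_force"],1),"w",round(s["grip_width"],3))
    print("turn %.2f tx %.2f ty %.2f tz %.2f"%(-(yaw-y0)/8,(c*d[0]+sn*d[1])/.06,(sn*d[0]-c*d[1])/.06,-d[2]/.06))
def push(a,b,back=.05,off=.0296):
    a,b=np.array(a),np.array(b);d=(b-a)/np.linalg.norm(b-a)
    return a-back*d,b-off*d,np.degrees(np.arctan2(d[1],d[0])),np.linalg.norm(b-a)+back-off
E
python3 - <<'E'
from h import *
s,e,y,L=push((.4958,-.005),(.72,-.045));print(s,e,y,L/.06);go(*s,.12,y)
E
```

```text
[0.44657726 0.00378193] [ 0.69086014 -0.0398011 ] -10.1158264381788 4.135671511369526
t 0.1 pos [ 0.211  -0.6143  0.2356] yaw 18.95 tilt [-0.001  0.002 -1.   ] F [ 0.3 -0.2 -0. ] w 1.001
turn 3.63 tx 2.06 ty -10.83 tz 1.93
```

Emit:
send_rows([
  {"turn":0.91,"grip":0.2},
  {"turn":0.91,"grip":0.2},
  {"turn":0.91,"grip":0.2},
  {"turn":0.9,"grip":0.2},
])

```text
validation failed for argument at $.st...
```

Emit:
send_rows([
  {"ty":-0.9,"tx":0.17,"grip":0.2},
  {"ty":-0.9,"tx":0.17,"grip":0.2},
  {"ty":-0.9,"tx":0.17,"grip":0.2},
  {"ty":-0.9,"tx":0.17,"grip":0.2},
  {"ty":-0.9,"tx":0.17,"grip":0.2},
  {"ty":-0.9,"tx":0.17,"grip":0.2},
  {"ty":-0.9,"tx":0.17,"grip":0.2},
  {"ty":-0.9,"tx":0.17,"grip":0.2},
  {"ty":-0.9,"tx":0.17,"grip":0.2},
  {"ty":-0.9,"tx":0.17,"grip":0.2},
  {"ty":-0.9,"tx":0.17,"tz":0.5,"grip":0.2},
  {"ty":-0.9,"tx":0.17,"tz":0.5,"grip":0.2},
])

```text
validation failed for argument at $.st...
```

Run:
```python
from h import *
s,e,y,L=push((.4958,-.005),(.72,-.045));go(*s,.02,y)
```

```text
t 0.1 pos [ 0.211  -0.6143  0.2356] yaw 18.95 tilt [-0.001  0.002 -1.   ] F [ 0.3 -0.2 -0. ] w 1.001
turn 3.63 tx 2.06 ty -10.83 tz 3.59
```

Both calls were refused and nothing moved. A row may need every field, so I'll try one turn with all five.

Emit:
send_rows([
  {"tx":0,"ty":0,"tz":0,"turn":0.91,"grip":0.2},
  {"tx":0,"ty":0,"tz":0,"turn":0.91,"grip":0.2},
  {"tx":0,"ty":0,"tz":0,"turn":0.91,"grip":0.2},
  {"tx":0,"ty":0,"tz":0,"turn":0.9,"grip":0.2},
])

```text
time: 0.6
position: [0.211, -0.6145, 0.2359]
tool_rot: [-3.128, 0.283, 0.001]
ft_force: [-0.2, 0.7, -0.3]
grip_width: 0.631
grip_force: 0.0
```

Emit:
send_rows([
  {"tx":0.17,"ty":-0.9,"tz":0,"turn":0,"grip":0.2},
  {"tx":0.17,"ty":-0.9,"tz":0,"turn":0,"grip":0.2},
  {"tx":0.17,"ty":-0.9,"tz":0,"turn":0,"grip":0.2},
  {"tx":0.17,"ty":-0.9,"tz":0,"turn":0,"grip":0.2},
  {"tx":0.17,"ty":-0.9,"tz":0,"turn":0,"grip":0.2},
  {"tx":0.17,"ty":-0.9,"tz":0,"turn":0,"grip":0.2},
  {"tx":0.17,"ty":-0.9,"tz":0,"turn":0,"grip":0.2},
  {"tx":0.17,"ty":-0.9,"tz":0,"turn":0,"grip":0.2},
  {"tx":0.17,"ty":-0.9,"tz":0,"turn":0,"grip":0.2},
  {"tx":0.17,"ty":-0.9,"tz":0.5,"turn":0,"grip":0.2},
  {"tx":0.17,"ty":-0.9,"tz":0.5,"turn":0,"grip":0.2},
  {"tx":0.17,"ty":-0.9,"tz":0.5,"turn":0,"grip":0.2},
])

```text
time: 2.1
position: [0.4452, 0.0029, 0.1459]
tool_rot: [3.128, -0.277, 0.002]
ft_force: [0.9, -0.9, 0.1]
grip_width: 0.2
grip_force: 0.0
```

Run:
```python
from h import *
s,e,y,L=push((.4958,-.005),(.72,-.045));go(*s,.02,y)
```

```text
t 2.1 pos [0.4452 0.0029 0.1459] yaw -10.11 tilt [ 0.001 -0.001 -1.   ] F [ 0.9 -0.9  0.1] w 0.2
turn 0.00 tx 0.02 ty -0.02 tz 2.10
```

Emit:
send_rows([
  {"tx":0,"ty":0,"tz":0.7,"turn":0,"grip":0.2},
  {"tx":0,"ty":0,"tz":0.7,"turn":0,"grip":0.2},
  {"tx":0,"ty":0,"tz":0.5,"turn":0,"grip":0.2},
  {"tx":0,"ty":0,"tz":0.2,"turn":0,"grip":0.2},
  {"tx":0,"ty":0,"tz":0,"turn":0,"grip":0.2},
  {"tx":0.1,"ty":0,"tz":0,"turn":0,"grip":0.2},
  {"tx":0.1,"ty":0,"tz":0,"turn":0,"grip":0.2},
  {"tx":0.1,"ty":0,"tz":0,"turn":0,"grip":0.2},
  {"tx":0.15,"ty":0,"tz":0,"turn":0,"grip":0.2},
  {"tx":0.2,"ty":0,"tz":0,"turn":0,"grip":0.2},
  {"tx":0.2,"ty":0,"tz":0,"turn":0,"grip":0.2},
  {"tx":0.15,"ty":0,"tz":0,"turn":0,"grip":0.2},
])

```text
time: 3.6
position: [0.505, -0.0092, 0.0206]
tool_rot: [-3.129, 0.276, -0.0]
ft_force: [-0.3, 0.0, -0.3]
grip_width: 0.2
grip_force: 0.1
```

Run:
```python
from h import *
s,e,y,L=push((.4958,-.005),(.72,-.045));go(*e,.02,y)
S=grab("scene","s1");D=grab("side","d1")
cv2.imwrite("pics/z1.png",np.hstack([cv2.resize(S["pixels"][190:310,240:420,::-1],(400,267)),cv2.resize(D["pixels"][210:330,240:420,::-1],(400,267))]))
```

```text
t 3.6 pos [ 0.505  -0.0092  0.0206] yaw -10.1 tilt [ 0.  0. -1.] F [-0.3  0.  -0.3] w 0.2
turn 0.00 tx 3.14 ty -0.04 tz 0.01
```

View pics/z1.png

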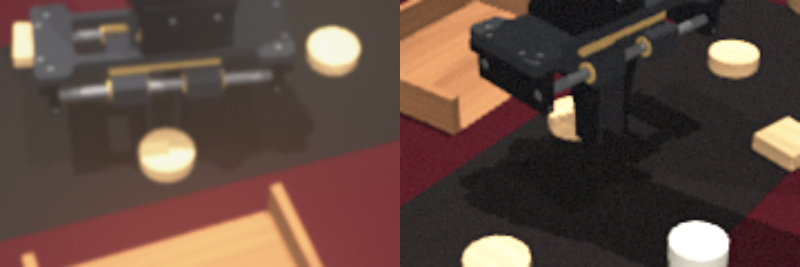

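The disc sits centred ahead of the fingers and flat, at about (315,260) in the scene image. I'll keep pushing.

Emit:
send_rows([
  {"tx":0.15,"ty":0,"tz":0,"turn":0,"grip":0.2},
  {"tx":0.2,"ty":0,"tz":0,"turn":0,"grip":0.2},
  {"tx":0.2,"ty":0,"tz":0,"turn":0,"grip":0.2},
  {"tx":0.2,"ty":0,"tz":0,"turn":0,"grip":0.2},
  {"tx":0.2,"ty":0,"tz":0,"turn":0,"grip":0.2},
  {"tx":0.2,"ty":0,"tz":0,"turn":0,"grip":0.2},
  {"tx":0.2,"ty":0,"tz":0,"turn":0,"grip":0.2},
  {"tx":0.2,"ty":0,"tz":0,"turn":0,"grip":0.2},
  {"tx":0.2,"ty":0,"tz":0,"turn":0,"grip":0.2},
  {"tx":0.2,"ty":0,"tz":0,"turn":0,"grip":0.2},
  {"tx":0.2,"ty":0,"tz":0,"turn":0,"grip":0.2},
  {"tx":0.2,"ty":0,"tz":0,"turn":0,"grip":0.2},
])

```text
time: 5.2
position: [0.6437, -0.0338, 0.0207]
tool_rot: [3.129, -0.276, 0.0]
ft_force: [0.8, 0.1, -0.1]
grip_width: 0.199
grip_force: 0.1
```

Run:
```python
from h import *
s,e,y,L=push((.4958,-.005),(.72,-.045));go(*e,.02,y)
S=grab("scene","s2")
cv2.imwrite("pics/z2.png",cv2.resize(S["pixels"][200:400,220:440,::-1],(660,600)))
```

```text
t 5.2 pos [ 0.6437 -0.0338  0.0207] yaw -10.08 tilt [ 0. -0. -1.] F [ 0.8  0.1 -0.1] w 0.199
turn 0.00 tx 0.79 ty -0.04 tz 0.01
```

View pics/z2.png

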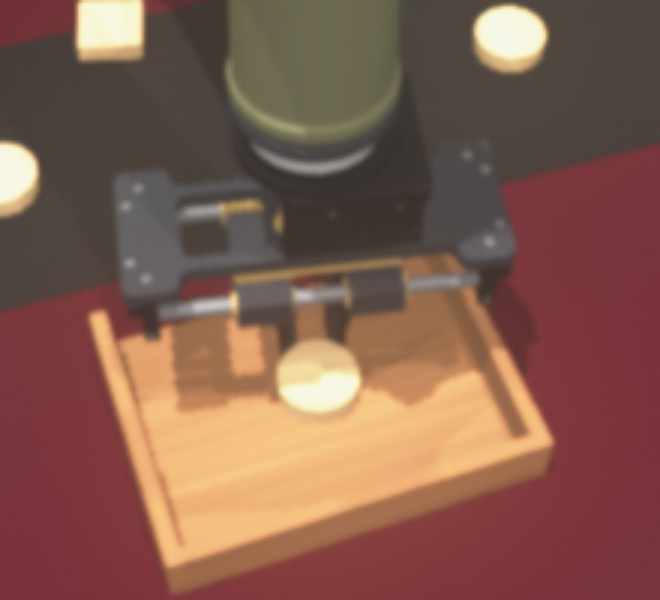

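The first disc is up the ramp and flat on the tray floor, at about (326,325) in the full image. I'll finish the push gently, back off and lift.

Emit:
send_rows([
  {"tx":0.2,"ty":0,"tz":0,"turn":0,"grip":0.2},
  {"tx":0.2,"ty":0,"tz":0,"turn":0,"grip":0.2},
  {"tx":0.15,"ty":0,"tz":0,"turn":0,"grip":0.2},
  {"tx":0.1,"ty":0,"tz":0,"turn":0,"grip":0.2},
  {"tx":0.05,"ty":0,"tz":0,"turn":0,"grip":0.2},
  {"tx":0,"ty":0,"tz":0,"turn":0,"grip":0.2},
  {"tx":-0.3,"ty":0,"tz":0,"turn":0,"grip":0.2},
  {"tx":0,"ty":0,"tz":-0.6,"turn":0,"grip":0.2},
  {"tx":0,"ty":0,"tz":-0.7,"turn":0,"grip":0.2},
  {"tx":0,"ty":0,"tz":-0.5,"turn":0,"grip":0.2},
])

```text
time: 6.5
position: [0.6668, -0.0377, 0.1309]
tool_rot: [3.129, -0.276, 0.003]
ft_force: [0.4, 0.2, 0.0]
grip_width: 0.199
grip_force: 0.0
```

Run:
```python
from h import *
s,e,y,L=push((.467,.1555),(.56,.012));print(s,e,y,L/.06);go(*s,.13,y)
s,e,y,L=push((.56,.012),(.71,.012));print(s,e,y,L/.06)
s,e,y,L=push((.483,-.176),(.56,-.10));print(s,e,y,L/.06)
```

```text
[0.43980713 0.19745888] [0.54390182 0.03683966] -57.053388290328556 3.1900121832098276
t 6.5 pos [ 0.6668 -0.0377  0.1309] yaw -10.07 tilt [ 0.002 -0.    -1.   ] F [0.4 0.2 0. ] w 0.199
turn 5.87 tx -5.35 ty 1.04 tz 0.02
[0.51  0.012] [0.6804 0.012 ] 0.0 2.839999999999998
[ 0.44741434 -0.21112351] [ 0.53893329 -0.12079312] 44.62552311327715 2.1431608050556368
```

Emit:
send_rows([
  {"tx":0,"ty":0,"tz":0,"turn":0.98,"grip":0.2},
  {"tx":0,"ty":0,"tz":0,"turn":0.98,"grip":0.2},
  {"tx":0,"ty":0,"tz":0,"turn":0.98,"grip":0.2},
  {"tx":0,"ty":0,"tz":0,"turn":0.98,"grip":0.2},
  {"tx":0,"ty":0,"tz":0,"turn":0.98,"grip":0.2},
  {"tx":0,"ty":0,"tz":0,"turn":0.97,"grip":0.2},
])

```text
time: 7.25
position: [0.6661, -0.0378, 0.1287]
tool_rot: [2.759, -1.502, -0.001]
ft_force: [-1.4, -1.4, -0.4]
grip_width: 0.197
grip_force: 0.0
```

Emit:
send_rows([
  {"tx":-0.75,"ty":0.15,"tz":0,"turn":0,"grip":0.2},
  {"tx":-0.75,"ty":0.15,"tz":0,"turn":0,"grip":0.2},
  {"tx":-0.75,"ty":0.15,"tz":0,"turn":0,"grip":0.2},
  {"tx":-0.75,"ty":0.15,"tz":0,"turn":0,"grip":0.2},
  {"tx":-0.75,"ty":0.15,"tz":0,"turn":0,"grip":0.2},
  {"tx":-0.75,"ty":0.15,"tz":0,"turn":0,"grip":0.2},
  {"tx":-0.75,"ty":0.15,"tz":0,"turn":0,"grip":0.2},
  {"tx":-0.1,"ty":0,"tz":0,"turn":0,"grip":0.2},
  {"tx":0,"ty":0,"tz":0,"turn":0,"grip":0.2},
])

```text
time: 8.38
position: [0.5084, 0.1258, 0.1215]
tool_rot: [2.744, -1.478, -0.003]
ft_force: [1.1, -0.9, -0.1]
grip_width: 0.201
grip_force: 0.0
```

Run:
```python
from h import *
s,e,y,L=push((.467,.1555),(.56,.012));go(*s,.02,y)
```

```text
t 8.38 pos [0.5084 0.1258 0.1215] yaw -56.62 tilt [-0.014 -0.021 -1.   ] F [ 1.1 -0.9 -0.1] w 0.201
turn 0.05 tx -1.62 ty 0.31 tz 1.69
```

Run:
```python
from h import *
print(np.round(ctrl.get_state()["joint_positions"],2))
```

```text
[-1.15  0.22  0.95  1.92 -0.18  1.12 -2.69]
```

Joint 7 hit its limit, so I'll use the half-turned grasp: turn back 180° and push along tool −x.

Emit:
send_rows([
  {"tx":0,"ty":0,"tz":0,"turn":-0.95,"grip":0.2},
  {"tx":0,"ty":0,"tz":0,"turn":-0.95,"grip":0.2},
  {"tx":0,"ty":0,"tz":0,"turn":-0.95,"grip":0.2},
  {"tx":0,"ty":0,"tz":0,"turn":-0.95,"grip":0.2},
  {"tx":0,"ty":0,"tz":0,"turn":-0.95,"grip":0.2},
  {"tx":0,"ty":0,"tz":0,"turn":-0.95,"grip":0.2},
  {"tx":0,"ty":0,"tz":0,"turn":-0.95,"grip":0.2},
  {"tx":0,"ty":0,"tz":0,"turn":-0.95,"grip":0.2},
  {"tx":0,"ty":0,"tz":0,"turn":-0.95,"grip":0.2},
  {"tx":0,"ty":0,"tz":0,"turn":-0.95,"grip":0.2},
  {"tx":0,"ty":0,"tz":0,"turn":-0.95,"grip":0.2},
  {"tx":0,"ty":0,"tz":0,"turn":-0.95,"grip":0.2},
])

```text
time: 9.88
position: [0.5095, 0.1231, 0.1218]
tool_rot: [2.985, 0.928, -0.029]
ft_force: [-0.7, -0.1, 0.6]
grip_width: 0.206
grip_force: 0.0
```

Emit:
send_rows([
  {"tx":0,"ty":0,"tz":0,"turn":-0.95,"grip":0.2},
  {"tx":0,"ty":0,"tz":0,"turn":-0.95,"grip":0.2},
  {"tx":0,"ty":0,"tz":0,"turn":-0.95,"grip":0.2},
  {"tx":0,"ty":0,"tz":0,"turn":-0.95,"grip":0.2},
  {"tx":0,"ty":0,"tz":0,"turn":-0.95,"grip":0.2},
  {"tx":0,"ty":0,"tz":0,"turn":-0.95,"grip":0.2},
  {"tx":0,"ty":0,"tz":0,"turn":-0.95,"grip":0.2},
  {"tx":0,"ty":0,"tz":0,"turn":-0.95,"grip":0.2},
  {"tx":0,"ty":0,"tz":0,"turn":-0.95,"grip":0.2},
  {"tx":0,"ty":0,"tz":0,"turn":-0.95,"grip":0.2},
  {"tx":0,"ty":0,"tz":0,"turn":-0.95,"grip":0.2},
  {"tx":0,"ty":0,"tz":0,"turn":0,"grip":0.2},
])

```text
time: 11.38
position: [0.5095, 0.1232, 0.1218]
tool_rot: [-1.622, -2.69, 0.038]
ft_force: [0.5, 0.0, -0.0]
grip_width: 0.199
grip_force: 0.0
```

Run:
```python
from h import *
s,e,y,L=push((.467,.1555),(.56,.012));go(*s,.12,y+180)
print(np.round(ctrl.get_state()["joint_positions"],2))
S=grab("scene","s3");D=grab("side","d3");disc3(S);disc3(D)
```

```text
t 11.38 pos [0.5095 0.1232 0.1218] yaw 117.82 tilt [-0.013 -0.021 -1.   ] F [ 0.5  0.  -0. ] w 0.199
turn -0.64 tx 1.67 ty -0.30 tz 0.03
[-0.82  0.17  0.57  1.91 -0.08  1.11  0.27]
219 259 554 [ 0.4834 -0.1754]
390 213 440 [0.4674 0.156 ]
256 209 469 [ 0.3834 -0.0857]
283 329 697 [0.467  0.1554]
415 274 526 [ 0.3822 -0.0862]
390 236 318 [ 0.4825 -0.176 ]
```

```bash
cat >> h.py <<'E'
def go(x,y,z,yaw,R=None):
    "turn first about tool z, then shift: totals in row units (uses the real tilt)"
    s=ctrl.get_state();R=Ro.from_rotvec(s["tool_rot"]).as_matrix();p=np.array(s["position"])
    y0=np.degrees(np.arctan2(R[1,0],R[0,0]));t=-((yaw-y0+180)%360-180)
    R2=R@Ro.from_euler("z",t,degrees=True).as_matrix();d=R2.T@(np.array([x,y,z])-p)/.06
    print("t",round(s["time"],2),"pos",p.round(4),"yaw",y0.round(2),"F",np.round(s["ft_force"],1),"q7",round(s["joint_positions"][6],2))
    print("turn %.2f tx %.2f ty %.2f tz %.2f"%(t/8,*d))
E
python3 - <<'E'
from h import *
s,e,y,L=push((.467,.1555),(.56,.012));go(*s,.10,y+180)
E
```

```text
t 11.47 pos [0.5094 0.1235 0.1218] yaw 117.79 F [-0.6  0.5 -0.2] q7 0.27
turn -0.64 tx 1.67 ty -0.30 tz 0.35
```

Emit:
send_rows([
  {"tx":0,"ty":0,"tz":0,"turn":-0.64,"grip":0.2},
  {"tx":0.6,"ty":-0.1,"tz":0,"turn":0,"grip":0.2},
  {"tx":0.6,"ty":-0.1,"tz":0,"turn":0,"grip":0.2},
  {"tx":0.47,"ty":-0.1,"tz":0.35,"turn":0,"grip":0.2},
  {"tx":0,"ty":0,"tz":0,"turn":0,"grip":0.2},
])

```text
time: 12.1
position: [0.4365, 0.199, 0.0987]
tool_rot: [-1.491, -2.761, 0.043]
ft_force: [1.2, -0.1, -0.6]
grip_width: 0.202
grip_force: 0.0
```

Run:
```python
from h import *
s,e,y,L=push((.467,.1555),(.56,.012));go(*s,.02,y+180);go(*e,.02,y+180)
```

```text
t 12.1 pos [0.4365 0.199  0.0987] yaw 123.26 F [ 1.2 -0.1 -0.6] q7 0.13
turn 0.04 tx -0.04 ty 0.07 tz 1.31
t 12.1 pos [0.4365 0.199  0.0987] yaw 123.26 F [ 1.2 -0.1 -0.6] q7 0.13
turn 0.04 tx -3.23 ty 0.07 tz 1.34
```

Emit:
send_rows([
  {"tx":0,"ty":0.07,"tz":0.5,"turn":0,"grip":0.2},
  {"tx":0,"ty":0,"tz":0.5,"turn":0,"grip":0.2},
  {"tx":0,"ty":0,"tz":0.31,"turn":0,"grip":0.2},
  {"tx":0,"ty":0,"tz":0,"turn":0,"grip":0.2},
  {"tx":-0.15,"ty":0,"tz":0,"turn":0,"grip":0.2},
  {"tx":-0.15,"ty":0,"tz":0,"turn":0,"grip":0.2},
  {"tx":-0.15,"ty":0,"tz":0,"turn":0,"grip":0.2},
  {"tx":-0.2,"ty":0,"tz":0.01,"turn":0,"grip":0.2},
  {"tx":-0.2,"ty":0,"tz":0,"turn":0,"grip":0.2},
  {"tx":-0.2,"ty":0,"tz":0,"turn":0,"grip":0.2},
  {"tx":-0.2,"ty":0,"tz":0,"turn":0,"grip":0.2},
  {"tx":-0.2,"ty":0,"tz":0,"turn":0,"grip":0.2},
])

```text
time: 13.6
position: [0.4895, 0.1249, 0.0216]
tool_rot: [-1.495, -2.761, 0.039]
ft_force: [0.1, 0.5, 0.2]
grip_width: 0.202
grip_force: 0.0
```

Run:
```python
from h import *
s,e,y,L=push((.467,.1555),(.56,.012));go(*e,.02,y+180)
disc3(grab("scene","s4"));disc3(grab("side","d4"))
```

```text
t 13.6 pos [0.4895 0.1249 0.0216] yaw 123.12 F [0.1 0.5 0.2] q7 0.4
turn 0.02 tx -1.72 ty -0.04 tz 0.04
219 259 558 [ 0.4834 -0.1753]
369 233 484 [0.5052 0.0997]
256 209 469 [ 0.3834 -0.0857]
375 195 354 [0.4155 0.1457]
278 266 276 [0.5847 0.0351]
415 274 528 [ 0.3822 -0.0862]
390 236 318 [ 0.4825 -0.176 ]
```

The disc is seated 30 mm ahead of the TCP, as planned.

Emit:
send_rows([
  {"tx":-0.2,"ty":0,"tz":0.01,"turn":0,"grip":0.2},
  {"tx":-0.2,"ty":0,"tz":0.01,"turn":0,"grip":0.2},
  {"tx":-0.2,"ty":0,"tz":0.01,"turn":0,"grip":0.2},
  {"tx":-0.2,"ty":0,"tz":0.01,"turn":0,"grip":0.2},
  {"tx":-0.2,"ty":0,"tz":0,"turn":0,"grip":0.2},
  {"tx":-0.2,"ty":0,"tz":0,"turn":0,"grip":0.2},
  {"tx":-0.2,"ty":0,"tz":0,"turn":0,"grip":0.2},
  {"tx":-0.15,"ty":0,"tz":0,"turn":0,"grip":0.2},
  {"tx":-0.1,"ty":0,"tz":0,"turn":0,"grip":0.2},
  {"tx":-0.05,"ty":0,"tz":0,"turn":0,"grip":0.2},
  {"tx":0,"ty":0,"tz":0,"turn":0,"grip":0.2},
  {"tx":0.4,"ty":0,"tz":0,"turn":0,"grip":0.2},
])

```text
time: 15.2
position: [0.5323, 0.059, 0.0203]
tool_rot: [-1.5, -2.76, 0.04]
ft_force: [-0.9, 0.2, 0.3]
grip_width: 0.198
grip_force: 0.0
```

Emit:
send_rows([
  {"tx":0,"ty":0,"tz":-0.6,"turn":0,"grip":0.2},
  {"tx":0,"ty":0,"tz":-0.6,"turn":0,"grip":0.2},
  {"tx":0,"ty":0,"tz":0,"turn":0,"grip":0.2},
])

```text
time: 15.58
position: [0.5348, 0.0628, 0.0949]
tool_rot: [1.494, 2.761, -0.032]
ft_force: [0.7, -0.4, -0.3]
grip_width: 0.2
grip_force: 0.0
```

Run:
```python
from h import *
disc3(grab("scene","s5"));disc3(grab("side","d5"))
s,e,y,L=push((.56,.012),(.71,.014));print(L/.06);go(*s,.09,y+180)
```

```text
335 267 590 [0.5607 0.0143]
219 259 548 [ 0.4834 -0.1756]
256 209 466 [ 0.3832 -0.0857]
415 274 528 [ 0.3822 -0.0862]
297 265 430 [0.5603 0.0134]
390 236 324 [ 0.4822 -0.1755]
2.840222212346555
t 15.68 pos [0.5324 0.0623 0.092 ] yaw 123.17 F [ 0.1 -0.2  0.4] q7 0.52
turn -7.20 tx 0.38 ty -0.84 tz 0.05
```

Emit:
send_rows([
  {"tx":0,"ty":0,"tz":0,"turn":-0.9,"grip":0.2},
  {"tx":0,"ty":0,"tz":0,"turn":-0.9,"grip":0.2},
  {"tx":0,"ty":0,"tz":0,"turn":-0.9,"grip":0.2},
  {"tx":0,"ty":0,"tz":0,"turn":-0.9,"grip":0.2},
  {"tx":0,"ty":0,"tz":0,"turn":-0.9,"grip":0.2},
  {"tx":0,"ty":0,"tz":0,"turn":-0.9,"grip":0.2},
  {"tx":0,"ty":0,"tz":0,"turn":-0.9,"grip":0.2},
  {"tx":0,"ty":0,"tz":0,"turn":-0.9,"grip":0.2},
  {"tx":0.38,"ty":-0.42,"tz":0,"turn":0,"grip":0.2},
  {"tx":0,"ty":-0.42,"tz":0,"turn":0,"grip":0.2},
  {"tx":0,"ty":0,"tz":0,"turn":0,"grip":0.2},
])

```text
time: 17.05
position: [0.5093, 0.0091, 0.0922]
tool_rot: [0.014, -3.126, 0.034]
ft_force: [0.4, 0.4, -0.2]
grip_width: 0.198
grip_force: 0.0
```

Run:
```python
from h import *
s,e,y,L=push((.5605,.0138),(.713,.013));go(*s,.021,y+180);go(*e,.021,y+180)
```

```text
t 17.05 pos [0.5093 0.0091 0.0922] yaw -179.49 F [ 0.4  0.4 -0.2] q7 1.56
turn 0.10 tx -0.04 ty 0.11 tz 1.18
t 17.05 pos [0.5093 0.0091 0.0922] yaw -179.49 F [ 0.4  0.4 -0.2] q7 1.56
turn 0.10 tx -2.92 ty 0.11 tz 1.14
```

Emit:
send_rows([
  {"tx":0,"ty":0.11,"tz":0.4,"turn":0.1,"grip":0.2},
  {"tx":0,"ty":0,"tz":0.5,"turn":0,"grip":0.2},
  {"tx":0,"ty":0,"tz":0.28,"turn":0,"grip":0.2},
  {"tx":0,"ty":0,"tz":0,"turn":0,"grip":0.2},
  {"tx":-0.15,"ty":0,"tz":0,"turn":0,"grip":0.2},
  {"tx":-0.15,"ty":0,"tz":0,"turn":0,"grip":0.2},
  {"tx":-0.15,"ty":0,"tz":-0.01,"turn":0,"grip":0.2},
  {"tx":-0.2,"ty":0,"tz":0,"turn":0,"grip":0.2},
  {"tx":-0.2,"ty":0,"tz":-0.01,"turn":0,"grip":0.2},
  {"tx":-0.2,"ty":0,"tz":0,"turn":0,"grip":0.2},
  {"tx":-0.2,"ty":0,"tz":0,"turn":0,"grip":0.2},
])

```text
time: 18.42
position: [0.5852, 0.0161, 0.0225]
tool_rot: [-0.002, -3.128, 0.033]
ft_force: [-0.2, -0.2, 0.1]
grip_width: 0.199
grip_force: 0.1
```

Run:
```python
from h import *
s,e,y,L=push((.5605,.0138),(.713,.013));go(*e,.021,y+180)
S=grab("scene","s6")
cv2.imwrite("pics/z3.png",cv2.resize(S["pixels"][200:400,220:440,::-1],(440,400)))
```

```text
t 18.43 pos [0.5852 0.0161 0.0225] yaw 179.92 F [-0.2 -0.2  0.1] q7 1.64
turn 0.03 tx -1.64 ty -0.04 tz 0.00
```

View pics/z3.png

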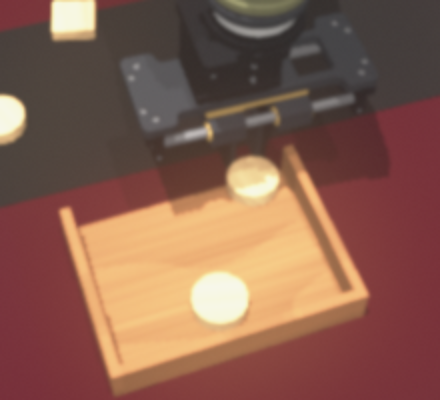

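The second disc is entering at the ramp, at about (346,290), clear of the right wall. The first lies flat at about (330,348).

Emit:
send_rows([
  {"tx":-0.2,"ty":-0.01,"tz":0,"turn":0,"grip":0.2},
  {"tx":-0.2,"ty":-0.01,"tz":0,"turn":0,"grip":0.2},
  {"tx":-0.2,"ty":-0.01,"tz":0,"turn":0,"grip":0.2},
  {"tx":-0.2,"ty":-0.01,"tz":0,"turn":0,"grip":0.2},
  {"tx":-0.2,"ty":0,"tz":0,"turn":0,"grip":0.2},
  {"tx":-0.2,"ty":0,"tz":0,"turn":0,"grip":0.2},
  {"tx":-0.2,"ty":0,"tz":0,"turn":0,"grip":0.2},
  {"tx":-0.1,"ty":0,"tz":0,"turn":0,"grip":0.2},
  {"tx":-0.1,"ty":0,"tz":0,"turn":0,"grip":0.2},
  {"tx":-0.05,"ty":0,"tz":0,"turn":0,"grip":0.2},
  {"tx":0,"ty":0,"tz":0,"turn":0,"grip":0.2},
  {"tx":0.3,"ty":0,"tz":0,"turn":0,"grip":0.2},
])

```text
time: 19.98
position: [0.6659, 0.0136, 0.0217]
tool_rot: [-0.002, -3.129, 0.033]
ft_force: [0.0, -0.7, -0.6]
grip_width: 0.202
grip_force: 0.0
```

Emit:
send_rows([
  {"tx":0,"ty":0,"tz":-0.6,"turn":0,"grip":0.2},
  {"tx":0,"ty":0,"tz":-0.7,"turn":0,"grip":0.2},
  {"tx":0,"ty":0,"tz":-0.5,"turn":0,"grip":0.2},
  {"tx":0,"ty":0,"tz":0,"turn":0,"grip":0.2},
])

```text
time: 20.48
position: [0.6686, 0.0159, 0.1329]
tool_rot: [-0.002, -3.134, 0.032]
ft_force: [0.1, -0.9, -0.7]
grip_width: 0.197
grip_force: 0.0
```

Run:
```python
from h import *
s,e,y,L=push((.483,-.1757),(.56,-.1));print(s,y,L/.06);go(*s,.11,y);go(*s,.11,y+180)
```

```text
[ 0.44734496 -0.21075307] 44.512228461434134 2.139651972527529
t 20.48 pos [0.6686 0.0159 0.1329] yaw 179.92 F [ 0.1 -0.9 -0.7] q7 1.64
turn 16.93 tx -5.27 ty 0.10 tz 0.49
t 20.48 pos [0.6686 0.0159 0.1329] yaw 179.92 F [ 0.1 -0.9 -0.7] q7 1.64
turn -5.57 tx 5.27 ty -0.10 tz 0.49
```

Turning the other way keeps joint 7 in range.

Emit:
send_rows([
  {"tx":0,"ty":0,"tz":0,"turn":0.99,"grip":0.2},
  {"tx":0,"ty":0,"tz":0,"turn":0.99,"grip":0.2},
  {"tx":0,"ty":0,"tz":0,"turn":0.99,"grip":0.2},
  {"tx":0,"ty":0,"tz":0,"turn":0.99,"grip":0.2},
  {"tx":0,"ty":0,"tz":0,"turn":0.99,"grip":0.2},
  {"tx":0,"ty":0,"tz":0,"turn":0.99,"grip":0.2},
  {"tx":0,"ty":0,"tz":0,"turn":0.99,"grip":0.2},
  {"tx":0,"ty":0,"tz":0,"turn":0.99,"grip":0.2},
  {"tx":0,"ty":0,"tz":0,"turn":0.99,"grip":0.2},
  {"tx":0,"ty":0,"tz":0,"turn":0.99,"grip":0.2},
  {"tx":0,"ty":0,"tz":0,"turn":0.99,"grip":0.2},
  {"tx":0,"ty":0,"tz":0,"turn":0.99,"grip":0.2},
])

```text
time: 21.98
position: [0.6659, 0.0159, 0.128]
tool_rot: [2.319, 2.111, -0.041]
ft_force: [0.1, 1.1, 0.1]
grip_width: 0.198
grip_force: 0.0
```

Emit:
send_rows([
  {"tx":0,"ty":0,"tz":0,"turn":1.0,"grip":0.2},
  {"tx":0,"ty":0,"tz":0,"turn":1.0,"grip":0.2},
  {"tx":0,"ty":0,"tz":0,"turn":1.0,"grip":0.2},
  {"tx":0,"ty":0,"tz":0,"turn":1.0,"grip":0.2},
  {"tx":0,"ty":0,"tz":0,"turn":1.0,"grip":0.2},
  {"tx":-0.8,"ty":0,"tz":0,"turn":0,"grip":0.2},
  {"tx":-0.8,"ty":0,"tz":0,"turn":0,"grip":0.2},
  {"tx":-0.8,"ty":0,"tz":0,"turn":0,"grip":0.2},
  {"tx":-0.8,"ty":0,"tz":0,"turn":0,"grip":0.2},
  {"tx":-0.8,"ty":0,"tz":0,"turn":0,"grip":0.2},
  {"tx":-0.8,"ty":0,"tz":0,"turn":0,"grip":0.2},
  {"tx":-0.4,"ty":0,"tz":0,"turn":0,"grip":0.2},
])

```text
time: 23.48
position: [0.4429, -0.2056, 0.1359]
tool_rot: [2.894, 1.19, -0.034]
ft_force: [0.8, 0.1, 0.7]
grip_width: 0.197
grip_force: 0.0
```

Run:
```python
from h import *
s,e,y,L=push((.483,-.1757),(.56,-.1));go(*s,.021,y);go(*e,.021,y)
S=grab("scene","s7");D=grab("side","d7");disc3(S);disc3(D)
```

```text
t 23.48 pos [ 0.4429 -0.2056  0.1359] yaw 44.72 F [0.8 0.1 0.7] q7 -0.34
turn 0.03 tx 0.04 ty 0.11 tz 1.92
t 23.48 pos [ 0.4429 -0.2056  0.1359] yaw 44.72 F [0.8 0.1 0.7] q7 -0.34
turn 0.03 tx 2.18 ty 0.11 tz 1.86
219 259 534 [ 0.4838 -0.1756]
256 209 444 [ 0.383  -0.0861]
415 274 518 [ 0.382  -0.0858]
390 236 316 [ 0.4826 -0.176 ]
```

Emit:
send_rows([
  {"tx":0,"ty":0.11,"tz":0.7,"turn":0,"grip":0.2},
  {"tx":0,"ty":0,"tz":0.7,"turn":0,"grip":0.2},
  {"tx":0,"ty":0,"tz":0.35,"turn":0,"grip":0.2},
  {"tx":0,"ty":0,"tz":0.17,"turn":0,"grip":0.2},
  {"tx":0.1,"ty":0,"tz":0,"turn":0,"grip":0.2},
  {"tx":0.15,"ty":0,"tz":0,"turn":0,"grip":0.2},
  {"tx":0.15,"ty":0,"tz":-0.01,"turn":0,"grip":0.2},
  {"tx":0.2,"ty":0,"tz":0,"turn":0,"grip":0.2},
  {"tx":0.2,"ty":0,"tz":-0.01,"turn":0,"grip":0.2},
  {"tx":0.2,"ty":0,"tz":0,"turn":0,"grip":0.2},
  {"tx":0.2,"ty":0,"tz":-0.01,"turn":0,"grip":0.2},
])

```text
time: 24.95
position: [0.5006, -0.1598, 0.0221]
tool_rot: [2.89, 1.194, -0.032]
ft_force: [-0.0, 1.1, 0.1]
grip_width: 0.205
grip_force: 0.0
```

Run:
```python
from h import *
s,e,y,L=push((.483,-.1757),(.56,-.1));go(*e,.021,y)
disc3(grab("scene","s8"));disc3(grab("side","d8"))
```

```text
t 24.95 pos [ 0.5006 -0.1598  0.0221] yaw 44.89 F [-0.   1.1  0.1] q7 -0.18
turn 0.05 tx 0.91 ty -0.02 tz -0.00
243 271 544 [ 0.5209 -0.1403]
415 274 528 [ 0.3822 -0.0862]
362 237 318 [ 0.5219 -0.1385]
```

Emit:
send_rows([
  {"tx":0.2,"ty":0,"tz":0,"turn":0,"grip":0.2},
  {"tx":0.2,"ty":0,"tz":-0.01,"turn":0,"grip":0.2},
  {"tx":0.2,"ty":0,"tz":0,"turn":0,"grip":0.2},
  {"tx":0.15,"ty":0,"tz":-0.01,"turn":0,"grip":0.2},
  {"tx":0.1,"ty":0,"tz":0,"turn":0,"grip":0.2},
  {"tx":0.06,"ty":0,"tz":0,"turn":0,"grip":0.2},
  {"tx":0,"ty":0,"tz":0,"turn":0,"grip":0.2},
  {"tx":-0.4,"ty":0,"tz":0,"turn":0,"grip":0.2},
  {"tx":0,"ty":0,"tz":-0.6,"turn":0,"grip":0.2},
  {"tx":0,"ty":0,"tz":-0.6,"turn":0,"grip":0.2},
  {"tx":0,"ty":0,"tz":0,"turn":0,"grip":0.2},
])

```text
time: 26.42
position: [0.523, -0.1395, 0.0967]
tool_rot: [2.891, 1.19, -0.025]
ft_force: [-0.2, -0.5, 0.1]
grip_width: 0.193
grip_force: 0.0
```

Run:
```python
from h import *
p=disc3(grab("scene","s9"))[:1];disc3(grab("side","d9"))
s,e,y,L=push((.56,-.1),(.71,-.103));go(*s,.09,y)
```

```text
271 283 584 [ 0.5603 -0.1014]
415 274 528 [ 0.3823 -0.086 ]
336 239 334 [ 0.5592 -0.1017]
t 26.52 pos [ 0.5214 -0.1381  0.0942] yaw 44.8 F [-0.7  0.5  0.6] q7 -0.3
turn 5.74 tx -0.20 ty -0.65 tz 0.06
```

Emit:
send_rows([
  {"tx":0,"ty":0,"tz":0,"turn":0.96,"grip":0.2},
  {"tx":0,"ty":0,"tz":0,"turn":0.96,"grip":0.2},
  {"tx":0,"ty":0,"tz":0,"turn":0.96,"grip":0.2},
  {"tx":0,"ty":0,"tz":0,"turn":0.96,"grip":0.2},
  {"tx":0,"ty":0,"tz":0,"turn":0.95,"grip":0.2},
  {"tx":0,"ty":0,"tz":0,"turn":0.95,"grip":0.2},
  {"tx":-0.1,"ty":-0.33,"tz":0,"turn":0,"grip":0.2},
  {"tx":-0.1,"ty":-0.33,"tz":0,"turn":0,"grip":0.2},
  {"tx":0,"ty":0,"tz":0,"turn":0,"grip":0.2},
])

```text
time: 27.65
position: [0.5098, -0.0963, 0.0924]
tool_rot: [3.121, -0.025, -0.025]
ft_force: [0.8, -0.1, -0.6]
grip_width: 0.199
grip_force: 0.0
```

Run:
```python
from h import *
s,e,y,L=push((.5598,-.1015),(.705,-.1015));go(*s,.021,y);go(*e,.022,y)
```

```text
t 27.65 pos [ 0.5098 -0.0963  0.0924] yaw -0.92 F [ 0.8 -0.1 -0.6] q7 -1.14
turn -0.12 tx 0.02 ty 0.06 tz 1.19
t 27.65 pos [ 0.5098 -0.0963  0.0924] yaw -0.92 F [ 0.8 -0.1 -0.6] q7 -1.14
turn -0.12 tx 2.78 ty 0.06 tz 1.13
```

Emit:
send_rows([
  {"tx":0,"ty":0.06,"tz":0.4,"turn":-0.12,"grip":0.2},
  {"tx":0,"ty":0,"tz":0.5,"turn":0,"grip":0.2},
  {"tx":0,"ty":0,"tz":0.28,"turn":0,"grip":0.2},
  {"tx":0,"ty":0,"tz":0,"turn":0,"grip":0.2},
  {"tx":0.15,"ty":0,"tz":0,"turn":0,"grip":0.2},
  {"tx":0.15,"ty":0,"tz":-0.01,"turn":0,"grip":0.2},
  {"tx":0.15,"ty":0,"tz":0,"turn":0,"grip":0.2},
  {"tx":0.2,"ty":0,"tz":-0.01,"turn":0,"grip":0.2},
  {"tx":0.2,"ty":0,"tz":0,"turn":0,"grip":0.2},
  {"tx":0.2,"ty":0,"tz":-0.01,"turn":0,"grip":0.2},
  {"tx":0.2,"ty":0,"tz":0,"turn":0,"grip":0.2},
])

```text
time: 29.02
position: [0.5863, -0.1027, 0.0239]
tool_rot: [3.12, -0.002, -0.021]
ft_force: [-0.3, -1.2, -0.3]
grip_width: 0.2
grip_force: 0.1
```

Run:
```python
from h import *
s,e,y,L=push((.5598,-.1015),(.705,-.1015));go(*e,.022,y)
S=grab("scene","s10")
cv2.imwrite("pics/z4.png",cv2.resize(S["pixels"][200:400,220:440,::-1],(440,400)))
```

```text
t 29.02 pos [ 0.5863 -0.1027  0.0239] yaw -0.08 F [-0.3 -1.2 -0.3] q7 -1.02
turn -0.01 tx 1.49 ty -0.02 tz 0.01
```

View pics/z4.png

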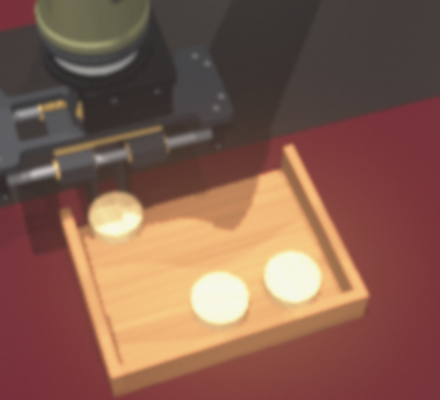

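The third disc is at the ramp, at about (277,308), close to the left wall. I'll drift about 5 mm inward while pushing.

Emit:
send_rows([
  {"tx":0.15,"ty":-0.02,"tz":0.01,"turn":0,"grip":0.2},
  {"tx":0.2,"ty":-0.03,"tz":0.01,"turn":0,"grip":0.2},
  {"tx":0.2,"ty":-0.03,"tz":0,"turn":0,"grip":0.2},
  {"tx":0.2,"ty":-0.02,"tz":0,"turn":0,"grip":0.2},
  {"tx":0.2,"ty":0,"tz":0,"turn":0,"grip":0.2},
  {"tx":0.2,"ty":0,"tz":0,"turn":0,"grip":0.2},
  {"tx":0.15,"ty":0,"tz":0,"turn":0,"grip":0.2},
  {"tx":0.1,"ty":0,"tz":0,"turn":0,"grip":0.2},
  {"tx":0.05,"ty":0,"tz":0,"turn":0,"grip":0.2},
  {"tx":0,"ty":0,"tz":0,"turn":0,"grip":0.2},
  {"tx":-0.3,"ty":0,"tz":0,"turn":0,"grip":0.2},
])

```text
time: 30.45
position: [0.6548, -0.0967, 0.0217]
tool_rot: [3.12, -0.001, -0.02]
ft_force: [-1.4, 0.6, -0.5]
grip_width: 0.199
grip_force: 0.0
```

Emit:
send_rows([
  {"tx":0,"ty":0,"tz":-0.6,"turn":0,"grip":0.2},
  {"tx":0,"ty":0,"tz":-0.8,"turn":0,"grip":0.2},
  {"tx":0,"ty":0,"tz":-0.9,"turn":0,"grip":0.2},
  {"tx":-0.8,"ty":0,"tz":-0.5,"turn":0,"grip":0.2},
  {"tx":-0.9,"ty":0,"tz":0,"turn":0,"grip":0.2},
  {"tx":-0.8,"ty":0,"tz":0,"turn":0,"grip":0.2},
  {"tx":0,"ty":0,"tz":0,"turn":0,"grip":0.2},
])

```text
time: 31.32
position: [0.5033, -0.0924, 0.1915]
tool_rot: [3.132, -0.002, -0.02]
ft_force: [0.9, 0.3, -0.3]
grip_width: 0.199
grip_force: 0.0
```

Run:
```python
from h import *
S=grab("scene","s11");D=grab("side","d11");disc3(D)
print(ctrl.get_state()["position"])
cv2.imwrite("pics/z5.png",np.hstack([cv2.resize(S["pixels"][:,:,::-1],(460,345)),cv2.resize(D["pixels"][180:330,190:340,::-1],(340,345))]))
```

```text
415 274 524 [ 0.3823 -0.0861]
[ 0.50689131 -0.092047    0.19206834]
```

View pics/z5.png

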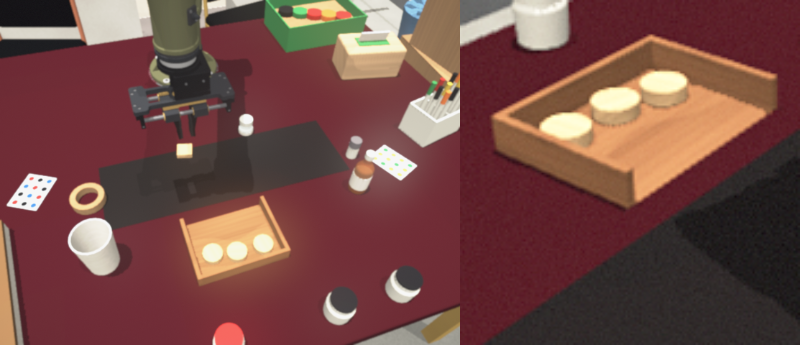

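All three discs lie flat and well inside the tray, at scaled scene positions of about (213,253), (237,250) and (263,243). The square blank and the other objects have not moved, and the arm is clear, so I'll hand the job in.

```bash
python3 -c "
from bench import ctrl
print(ctrl.close_job())"
```

```text
the job is handed in; nothing more can be done
None
```

All three discs were swept flat into the tray, well inside its front edge; the square blank and everything else still stand where they were, and the job was handed in at about 31 s (no verdict was shown).

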